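Make up two polishing kits in a dental laboratory

TASK

Make up the two polishing kits. The blue tray gets the green wheel in its middle bay and the cream felt cone in either end bay; the yellow tray gets the black wheel in its middle bay and the steel spindle and the red compound bar in its end bays, one in each, either way round. Stand every piece upright as it stood, flat on the floor of its bay, tip nothing over, and leave the spare orange wheel and the spare brown cone where they are.

Things in the scene. Friction and masses are not known exactly. Their poses are not given: they have to be found in the camera images.
- blue_tray: low open blue plastic tray, fixed to the bench, 90 mm (its x) by 235 mm (its y), 12 mm high; walls and two dividers 4 mm thick, floor 4 mm thick. Its three equal bays lie in a row along its y, each 82 mm (x) by 73 mm (y) inside, with centres at y = -77, 0 and +77 mm. Origin: centre of the underside, under the middle bay; z up
- yellow_tray: low open yellow plastic tray, fixed to the bench, 90 mm (its x) by 235 mm (its y), 12 mm high; walls and two dividers 4 mm thick, floor 4 mm thick. Its three equal bays lie in a row along its y, each 82 mm (x) by 73 mm (y) inside, with centres at y = -77, 0 and +77 mm. Origin: centre of the underside, under the middle bay; z up
- green_wheel: green polishing wheel lying flat on the bench, 50 mm in diameter and 14 mm thick, with a plain bright steel arbor 18 mm in diameter standing up from its centre to 50 mm above the bench, by which it can be gripped; about 90 g. Origin: centre of the underside; z up along the arbor
- black_wheel: black polishing wheel lying flat on the bench, 50 mm in diameter and 14 mm thick, with a plain bright steel arbor 18 mm in diameter standing up from its centre to 50 mm above the bench, by which it can be gripped; about 90 g. Origin: centre of the underside; z up along the arbor
- orange_wheel: orange polishing wheel lying flat on the bench, 50 mm in diameter and 14 mm thick, with a plain bright steel arbor 18 mm in diameter standing up from its centre to 50 mm above the bench, by which it can be gripped; about 90 g. Origin: centre of the underside; z up along the arbor. A spare that stays where it is
- cream_cone: cream-coloured felt cone standing on its flat end: 28 mm in diameter up to 42 mm, then tapering to a blunt 10 mm tip at 66 mm; about 50 g. Origin: centre of the underside; z up
- brown_cone: dark brown rubber cone standing on its flat end: 28 mm in diameter up to 42 mm, then tapering to a blunt 10 mm tip at 66 mm; about 50 g. Origin: centre of the underside; z up. A spare that stays where it is
- spindle: steel taper spindle standing on a dark round collar 34 mm in diameter and 10 mm high; above it a bright round shaft 22 mm in diameter up to 46 mm, then a pointed taper to 72 mm; about 120 g. Origin: centre of the underside; z up
- compound_bar: dark red bar of polishing compound with a white paper band round one end, lying flat: 56 mm (its x) by 28 mm (its y), 38 mm high; about 100 g. Origin: centre of the underside; z up

How it is judged:
By the outcome, as a careful person would: the job done as asked, in the order asked, and still so for the second after the job is handed in, with the robot touching nothing.
It also fails if it takes over 118 s, if anything falls off the work surface, if the arm or the gripper's body presses on something with over 40 N, if the wrist force passes 120 N, or if a joint passes its speed limit or range.

ROBOT

A 6-joint arm with a two-finger parallel gripper is mounted at the origin on the work surface. World frame = base frame: x ahead of the robot, y to its left, z up, the work surface at z = 0. Lengths are in m, angles in rad, forces in N, time in s.
With the tool pointing down it reaches from about 0.35 to 0.975 m from the base axis. Payload 4.9 kg.
Tool frame: the origin (TCP) lies midway between the tips of the shut fingers; the grasp point (between the pads) lies 19 mm behind it; z points along the fingers, y is the line along which they close (so a half turn about z gives the same grasp; the last joint's range is limited). The gripper opens to 85 mm and grips with 20 to 120 N. Pads are 22 mm wide; open, the fingers measure 114 mm over their backs; the gripper's body (76 mm by 85 mm) begins 54 mm behind the grasp point. The pads swing forward as they close: fully open they stand 13 mm farther back than shut.
Start: joints at [-1.431, 0.053, 1.613, -0, 1.476, -0.119], TCP at [0.16, -0.604, 0.231] pointing down, gripper open.
Joint ranges: [-3.01, 3.01], [-1.01, 2.22], [0.06, 2.58], [-1.02, 4.17], [0.09, 2.62], [-3.14, 3.14]. Speed limits (rad/s): [2.57, 2.57, 3.14, 3.14, 3.14, 3.14].

INTERFACE

Orientations are given as a rotation vector (axis times angle).
In Python, from station import telemetry, optics, ctrl gives the robot as it stands.
- The arm moves only by the shell command python3 -m pendant 'ROWS' [FORCE]. ROWS is JSON, one flat list of numbers, 7 for each row, row after row: the turn, a rotation vector about the tool's x, y, z as a fraction of full scale, then the shift along the tool's x, y, z as a fraction of full scale, then the opening, from 0 (shut) to 1 (fully open). In form: [ax, ay, az, tx, ty, tz, fingers, ax, ay, az, tx, ty, tz, fingers, ...]. A call has 1 to 12 rows; each row is the pose to reach, as a shift and turn from the pose commanded when the call began, along the tool's axes at that moment; what a row does not reach only later rows make up. Full scale, the value 1, is 300 mm for a shift and 30 degrees for a turn. A row lasts 1/8 s, in which the tool goes at most 62.5 mm and 10.7 degrees, less where a joint would pass 70% of its speed; a pose out of reach is approached as far as the arm can. A call with a number of a shift or a turn outside -1 to 1 is refused whole. A call with a gripper value outside its range is refused whole. The fingers move at their own pace and stop on an object; FORCE is the grip in N (left out, the last holds). Time passes only in rows, so rows that repeat a pose let the fingers close. It gives the time, the measured TCP pose, the force, the opening and the grip force at its end, in the units of the state.
- telemetry.get_obs(): the state, without advancing time (a new reading comes with each control period).
- optics.get_image(name): name is "side" or "top" or "wrist"; returns a dict with "image" (480x640x3 uint8, red, green, blue), "depth" (480x640 float32, m along the optical axis (not along the pixel's ray), 0 where there is no reading), "fx", "fy", "cx", "cy" (pixels), "rvec" (rotation vector, rad) and "tvec" (3), from world to camera coordinates, as OpenCV has them. Camera axes: x right, y down, z forward; pixel columns grow to the right and rows downward; lengths in m; the calibration is good to about 2 mm. A picture is of the moment at which its call begins.
- ctrl.finish_job(): hands the job in; it is judged then, once.
The state is a dict: "t": time; "q": joint angles; "dq": joint speeds; "effort": joint torques, N m; "tool_pos": TCP position; "tool_rot": TCP orientation; "contact_force": force on the tool from outside, world axes, zero at the start; "wrist_torque": the same for the moment, N m; "opening": finger opening in m; "grip_force": force on a finger pad.
Only numpy, scipy, OpenCV 4.12 (cv2) and the standard library are available. Lean on these libraries where they do the work, as an engineer would, in place of code of your own. Each camera call takes 0.05 s, during which the arm holds its last target. There are 200 camera calls.

## Working session

There is one attempt and no reset: what is moved stays moved. The work goes in short steps, Python scripts to look and compute and a shell command to move; the robot and the scene stay as the last step left them, time stands still between calls to the robot, and variables do not carry over. Pictures are saved under pics/ and viewed, at most 14 in all, crops included, and the job is handed in when it is done.

```bash
mkdir -p pics; ls; python3 - <<'E'
from station import telemetry, optics
import cv2,numpy as np
print(telemetry.get_obs())
for n in ["top","side"]:
    d=optics.get_image(n); cv2.imwrite(f"pics/{n}0.png",d["image"][:,:,::-1])
    np.savez(f"{n}0.npz",**d)
    R=cv2.Rodrigues(np.array(d["rvec"]))[0]; print(n,d["fx"],d["cx"],d["cy"],-R.T@np.array(d["tvec"]),R)
E
```

```text
pics
{'t': 0.0, 'q': array([-1.43096850e+00,  5.33571998e-02,  1.61428997e+00,  3.91520806e-05,
        1.47600418e+00, -1.18984595e-01]), 'dq': array([-5.43557974e-04, -3.40589594e-05, -8.74103562e-04, -1.94297871e-03,
       -4.36461033e-04,  1.02977833e-03]), 'effort': array([-5.10326718e-04, -3.93686235e+01, -3.70174706e+01, -1.32787613e-04,
        7.07163315e-03, -8.78180089e-06]), 'tool_pos': array([ 0.15989106, -0.60355924,  0.23006521]), 'tool_rot': array([-3.11328382e+00, -4.05136356e-01, -2.74957356e-05]), 'contact_force': array([0.17249274, 0.1376564 , 0.05065187]), 'wrist_torque': array([ 0.02779814, -0.02813223,  0.02980634]), 'grip_force': 0.0, 'opening': 0.08543765025799635}
top 560.3058799583707 328.5096963469151 238.66688926770684 [ 0.4120696  -0.01408495  1.0352818 ] [[ 4.59083156e-04 -9.99896694e-01 -1.43662665e-02]
 [-9.91681825e-01  1.39390323e-03 -1.28705928e-01]
 [ 1.28712657e-01  1.43058521e-02 -9.91578738e-01]]
side 440.1832410776221 320.86669797326897 237.3237484698884 [ 0.24258866 -0.44952069  0.38993646] [[ 0.84785881 -0.52986819 -0.01936848]
 [-0.30163773 -0.45197406 -0.83948444]
 [ 0.43606205  0.71760655 -0.54303842]]
```

View pics/top0.png

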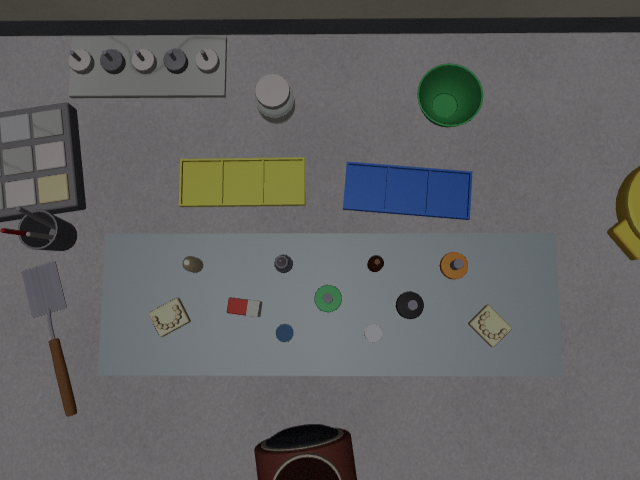

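View pics/side0.png

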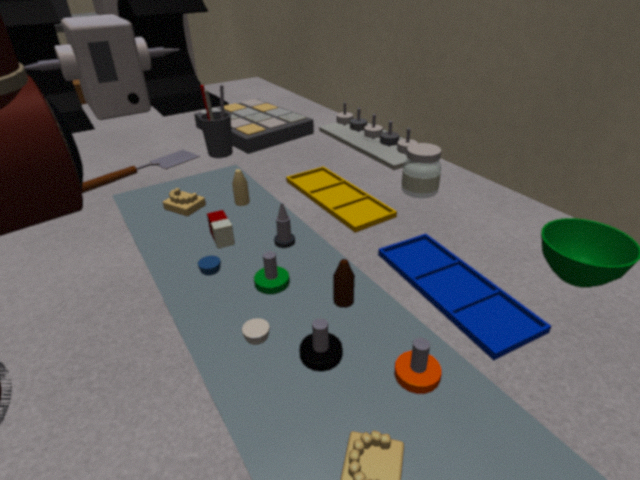

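The top view shows the cream cone at (193,264), spindle (284,263), bar (244,307), green wheel (328,298), black wheel (410,305), orange wheel (454,265) and brown cone (376,263). The yellow tray is at (243,182) and the blue tray at (408,190). The side view agrees, and everything is standing. Next I locate them.

```bash
cat > h.py <<'E'
import numpy as np,cv2
from station import telemetry,optics
def cloud(d):
    R=cv2.Rodrigues(np.array(d["rvec"]))[0]; t=np.array(d["tvec"]).ravel()
    v,u=np.mgrid[:480,:640]; z=d["depth"]
    P=np.stack([(u-d["cx"])/d["fx"]*z,(v-d["cy"])/d["fy"]*z,z],-1)
    W=(P-t)@R; W[z==0]=np.nan
    return W
def ray(d,uv,h):
    R=cv2.Rodrigues(np.array(d["rvec"]))[0]; C=-R.T@np.array(d["tvec"]).ravel()
    uv=np.atleast_2d(uv).astype(float)
    r=np.c_[(uv[:,0]-d["cx"])/d["fx"],(uv[:,1]-d["cy"])/d["fy"],np.ones(len(uv))]@R
    return (C+r*((h-C[2])/r[:,2])[:,None])[:,:2]
def yaw():
    R=cv2.Rodrigues(telemetry.get_obs()["tool_rot"])[0]; return np.arctan2(R[1,0],R[0,0]),R
E
python3 - <<'E'
from h import *
d=dict(np.load("top0.npz")); W=cloud(d); z=W[...,2]
print("bench z",np.nanmedian(z[235:370,110:550]))
obj=dict(cream=(193,264,.055),spindle=(284,263,.058),green=(328,298,.043),black=(410,305,.043),orange=(454,265,.043),brown=(376,263,.055),bar=(244,307,.033))
for n,(u,v,h) in obj.items():
    s=np.s_[v-22:v+22,u-22:u+22]; m=z[s]>h
    vv,uu=np.nonzero(m); zt=np.nanmax(z[s]); 
    top=dict(cream=.062,brown=.062,spindle=.065,bar=.038).get(n,.05)
    uv=np.c_[uu+u-22,vv+v-22]
    print(n,m.sum(),"zmax %.3f"%zt,"ray",ray(d,uv.mean(0),top)[0].round(4),"cloud",W[s][m].mean(0).round(4))
    if n=="bar": print(cv2.minAreaRect((ray(d,uv,.038)*1000).astype(np.float32)))
hsv=cv2.cvtColor(d["image"],cv2.COLOR_RGB2HSV)
for n,lo,hi,(x0,x1) in [("yellow",(22,120,60),(35,255,255),(170,320)),("blue",(105,120,60),(125,255,255),(335,485))]:
    m=cv2.inRange(hsv,lo,hi); k=np.zeros_like(m);k[150:225,x0:x1]=m[150:225,x0:x1]
    c=max(cv2.findContours(k,0,2)[0],key=cv2.contourArea)[:,0]
    print(n,cv2.minAreaRect((ray(d,c,.012)*1000).astype(np.float32)))
E
```

```text
bench z 0.0007719987522501761
cream 82 zmax 0.069 ray [0.4972 0.2455] cloud [0.4972 0.2456 0.0617]
spindle 34 zmax 0.074 ray [0.4994 0.0833] cloud [0.4994 0.0833 0.0647]
green 80 zmax 0.054 ray [0.436 0.002] cloud [0.436 0.002 0.05 ]
black 84 zmax 0.054 ray [ 0.4241 -0.1458] cloud [ 0.4241 -0.1459  0.0495]
orange 85 zmax 0.054 ray [ 0.4959 -0.2273] cloud [ 0.496  -0.2274  0.0492]
brown 80 zmax 0.069 ray [ 0.4983 -0.0834] cloud [ 0.4983 -0.0834  0.0617]
bar 506 zmax 0.044 ray [0.4204 0.1516] cloud [0.4204 0.1516 0.038 ]
((420.5903015136719, 151.59130859375), (56.82958984375, 28.263566970825195), 82.37255859375)
yellow ((652.6954345703125, 163.61851501464844), (91.34465789794922, 234.5267333984375), 0.5532572269439697)
blue ((635.7589721679688, -145.75437927246094), (234.55747985839844, 91.24432373046875), 85.10395050048828)
```

```bash
python3 -m pendant '[0,0,0.493,0.703,-0.859,0,1, 0,0,0.493,0.703,-0.859,0,1, 0,0,0.493,0.703,-0.859,0,1, 0,0,0.493,0.703,-0.859,0,1, 0,0,0.493,0.703,-0.859,0,1, 0,0,0.493,0.703,-0.859,0,1, 0,0,0.493,0.703,-0.859,0,1, 0,0,0.493,0.703,-0.859,0,1]' 60; python3 -c "
from h import *
o=telemetry.get_obs();print(o['tool_pos'],np.degrees(yaw()[0]),o['t'],yaw()[1].round(3))"
```

```text
t: 1.1
tool_pos: [0.2976, -0.3016, 0.2311]
tool_rot: [3.142, 0.0, -0.001]
contact_force: [0.6, 0.2, -0.0]
opening: 0.0856
grip_force: 0.0
[ 0.29758311 -0.30156014  0.23113825] 0.012901748926489976 1.1 [[ 1.  0. -0.]
 [ 0. -1. -0.]
 [-0.  0. -1.]]
```

```bash
python3 -m pendant '[0,0,0,0.461,-1,0.17,1, 0,0,0,0.461,-1,0.17,1, 0,0,0,0.461,-1,0.17,1, 0,0,0,0.461,-1,0.17,1, 0,0,0,0.461,-1,0.17,1, 0,0,0,0.461,-1,0.17,1, 0,0,0,0.461,-1,0.17,1, 0,0,0,0.461,-1,0.17,1]' 60; cat > look.py <<'E'
import sys
from h import *
d=optics.get_image("wrist"); cv2.imwrite(f"pics/{sys.argv[1]}.png",d["image"][:,:,::-1]); np.savez("w.npz",**d)
W=cloud(d); z=W[...,2]; o=telemetry.get_obs(); p=o["tool_pos"]
x0,y0,h,top=map(float,sys.argv[2:6])
m=(np.hypot(W[...,0]-x0,W[...,1]-y0)<.025)&(z>h)&(z<.085)
vv,uu=np.nonzero(m)
if len(vv):
    g=ray(d,[uu.mean(),vv.mean()],top)[0]; print(len(vv),"zmax",np.nanmax(z[m]).round(4),"uv",uu.mean(),vv.mean(),"xy",g.round(4),"cloud",W[m].mean(0).round(4),"d(mm)",((g-p[:2])*1e3).round(1))
print("tcp",p.round(4))
E
python3 look.py w0 .436 .002 .043 .05
```

```text
t: 2.1
tool_pos: [0.436, -0.0023, 0.1803]
tool_rot: [3.141, -0.002, -0.001]
contact_force: [0.0, 0.1, -0.3]
opening: 0.0856
grip_force: 0.0
445 zmax 0.0523 uv 317.15955056179774 229.26292134831462 xy [0.4346 0.0018] cloud [0.4346 0.0018 0.0499] d(mm) [-1.4  4.2]
tcp [ 0.436  -0.0024  0.1804]
```

View pics/w0.png

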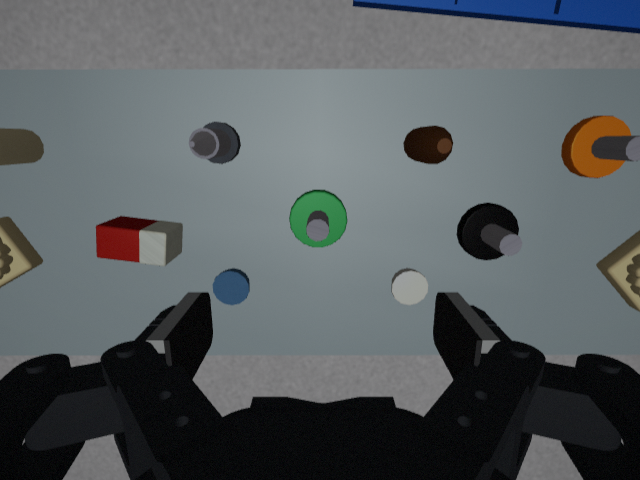

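The wrist view puts the green arbor top at (317,229), clear between the fingers, and it agrees with the top view to about 1.5 mm. I'll descend and grip.

```bash
python3 -m pendant '[0,0,0,-0.003,-0.014,0.2,0.6, 0,0,0,-0.003,-0.014,0.35,0.6, 0,0,0,-0.003,-0.014,0.48,0.6, 0,0,0,-0.003,-0.014,0.53,0.6, 0,0,0,-0.003,-0.014,0.53,0.6, 0,0,0,-0.003,-0.014,0.53,0, 0,0,0,-0.003,-0.014,0.53,0, 0,0,0,-0.003,-0.014,0.53,0, 0,0,0,-0.003,-0.014,0.53,0, 0,0,0,-0.003,-0.014,0.53,0, 0,0,0,-0.003,-0.014,0.53,0]' 50
```

```text
t: 3.52
tool_pos: [0.4369, 0.0029, 0.0234]
tool_rot: [3.141, 0.001, 0.006]
contact_force: [-1.3, -0.4, 6.7]
opening: 0.0166
grip_force: 49.0
```

```bash
python3 -m pendant '[0,0,0,0,0,-0.1,0, 0,0,0,0,0,-0.25,0, 0,0,0,0,0,-0.36,0, 0,0,0,0.16,0.12,-0.36,0, 0,0,0,0.32,0.24,-0.36,0, 0,0,0,0.48,0.36,-0.36,0, 0,0,0,0.6,0.45,-0.36,0, 0,0,0,0.664,0.494,-0.36,0, 0,0,0,0.664,0.494,-0.36,0, 0,0,0,0.664,0.494,-0.36,0]' 50; python3 look.py w1 .636 -.146 .043 .05
```

```text
t: 4.78
tool_pos: [0.6336, -0.1442, 0.129]
tool_rot: [-3.141, -0.002, 0.002]
contact_force: [0.7, 0.5, -0.5]
opening: 0.0167
grip_force: 48.9
tcp [ 0.6335 -0.144   0.1291]
```

View pics/w1.png

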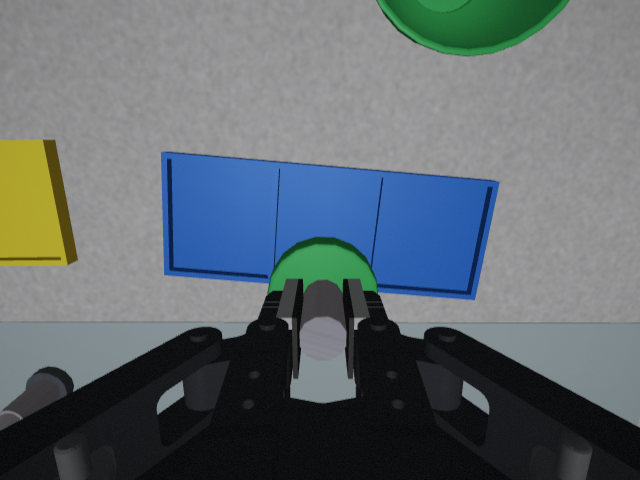

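The wheel is held upright, with the blue middle bay just ahead at about (325,225). I'll lower it and release.

```bash
python3 -m pendant '[0,0,0,0.008,0.006,0.15,0, 0,0,0,0.008,0.006,0.25,0, 0,0,0,0.008,0.006,0.3,0, 0,0,0,0.008,0.006,0.322,0, 0,0,0,0.008,0.006,0.335,0, 0,0,0,0.008,0.006,0.338,0, 0,0,0,0.008,0.006,0.338,0]' 50
```

```text
t: 5.7
tool_pos: [0.6374, -0.1469, 0.0289]
tool_rot: [3.141, 0.001, 0.002]
contact_force: [-0.8, 0.3, -0.7]
opening: 0.0165
grip_force: 48.9
```

```bash
python3 -m pendant '[0,0,0,0,0,0.004,0, 0,0,0,0,0,0.004,0.45, 0,0,0,0,0,0.004,0.45, 0,0,0,0,0,0.004,0.45, 0,0,0,0,0,-0.1,0.45, 0,0,0,0,0,-0.25,0.45, 0,0,0,0,0,-0.4,0.6, 0,0,0,-0.1,-0.2,-0.4,0.6, 0,0,0,-0.2,-0.4,-0.4,0.6, 0,0,0,-0.2,-0.65,-0.4,0.6, 0,0,0,-0.2,-0.65,-0.4,0.6]' 50
```

```text
t: 7.08
tool_pos: [0.5759, 0.051, 0.1481]
tool_rot: [-3.141, -0.006, -0.001]
contact_force: [0.8, 0.4, 0.1]
opening: 0.0512
grip_force: 0.0
```

```bash
python3 -m pendant '[0,0,0,-0.262,-0.645,0,0.6, 0,0,0,-0.262,-0.645,0,0.6, 0,0,0,-0.262,-0.645,0,0.6, 0,0,0,-0.262,-0.645,0,0.6, 0,0,0,-0.262,-0.645,0,0.6, 0,0,0,-0.262,-0.645,0,0.6, 0,0,0,-0.262,-0.645,0,0.6]' 50;  python3 look.py w2 .497 .2455 .055 .062
```

```text
t: 7.95
tool_pos: [0.4986, 0.2406, 0.1479]
tool_rot: [3.141, -0.002, 0.0]
contact_force: [-0.6, -0.4, 0.1]
opening: 0.0513
grip_force: 0.0
568 zmax 0.068 uv 312.1285211267606 245.41021126760563 xy [0.4974 0.2474] cloud [0.4975 0.2473 0.0622] d(mm) [-1.1  6.6]
tcp [0.4985 0.2407 0.1479]
```

```bash
python3 -m pendant '[0,0,0,-0.004,-0.02,0,0.6, 0,0,0,-0.004,-0.02,0.15,0.6, 0,0,0,-0.004,-0.02,0.3,0.6, 0,0,0,-0.004,-0.02,0.4,0.6, 0,0,0,-0.004,-0.02,0.443,0.6, 0,0,0,-0.004,-0.02,0.443,0.6, 0,0,0,-0.004,-0.02,0.443,0, 0,0,0,-0.004,-0.02,0.443,0, 0,0,0,-0.004,-0.02,0.443,0, 0,0,0,-0.004,-0.02,0.443,0, 0,0,0,-0.004,-0.02,0.443,0]' 40
```

```text
t: 9.38
tool_pos: [0.4984, 0.2483, 0.0171]
tool_rot: [-3.14, -0.001, -0.006]
contact_force: [0.3, -0.3, 7.2]
opening: 0.0265
grip_force: 39.9
```

```bash
python3 -m pendant '[0,0,0,0,0,-0.1,0, 0,0,0,0,0,-0.25,0, 0,0,0,0,0,-0.4,0, 0,0,0,0.1,0.2,-0.4,0, 0,0,0,0.2,0.38,-0.4,0, 0,0,0,0.3,0.56,-0.4,0, 0,0,0,0.4,0.74,-0.4,0, 0,0,0,0.48,0.9,-0.4,0, 0,0,0,0.48,0.98,-0.4,0, 0,0,0,0.48,1,-0.4,0,  0,0,0,0.48,1,-0.4,0]' 40; python3 look.py w3 .636 -.146 .043 .054
```

```text
t: 10.75
tool_pos: [0.6402, -0.0512, 0.1348]
tool_rot: [-3.141, -0.002, 0.001]
contact_force: [0.2, -0.1, -0.8]
opening: 0.0263
grip_force: 39.6
775 zmax 0.056 uv 470.44 252.4283870967742 xy [ 0.6358 -0.1446] cloud [ 0.6354 -0.1451  0.0527] d(mm) [ -4.5 -93.8]
tcp [ 0.6403 -0.0507  0.1349]
```

View pics/w3.png

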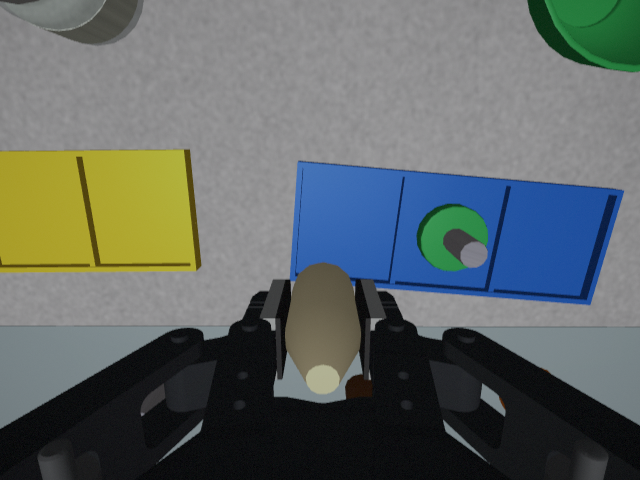

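The green wheel sits in the middle bay at (453,238) and the cone is held upright. I'll lower it into the left bay.

```bash
python3 -m pendant '[0,0,0,0.007,0.06,0,0, 0,0,0,0.007,0.06,0.15,0, 0,0,0,0.007,0.06,0.27,0, 0,0,0,0.007,0.06,0.34,0, 0,0,0,0.007,0.06,0.365,0, 0,0,0,0.007,0.06,0.376,0, 0,0,0,0.007,0.06,0.376,0]' 40
```

```text
t: 11.68
tool_pos: [0.644, -0.0703, 0.0236]
tool_rot: [3.141, 0.001, 0.003]
contact_force: [0.0, -0.4, -0.5]
opening: 0.0265
grip_force: 39.6
```

```bash
python3 -m pendant '[0,0,0,0,0,0.006,0, 0,0,0,0,0,0.006,0, 0,0,0,0,0,0.006,0.5, 0,0,0,0,0,0.006,0.5, 0,0,0,0,0,0.006,0.5, 0,0,0,0,0,-0.1,0.5, 0,0,0,0,0,-0.25,0.5, 0,0,0,0,0,-0.4,0.5, 0,0,0,-0.2,0.1,-0.45,0.5, 0,0,0,-0.4,0.15,-0.45,0.6, 0,0,0,-0.6,0.25,-0.45,0.6, 0,0,0,-0.72,0.25,-0.45,0.6]' 40; python3 -m pendant '[0,0,0,0,0,0,0.6,0,0,0,0,0,0,0.6]'; python3 look.py w4 .424 -.146 .043 .05
```

```text
t: 13.18
tool_pos: [0.4252, -0.1461, 0.1572]
tool_rot: [3.141, -0.001, 0.0]
contact_force: [-0.7, -0.1, 0.5]
opening: 0.0511
grip_force: 0.0
t: 13.42
tool_pos: [0.4277, -0.1455, 0.1577]
tool_rot: [3.141, 0.001, 0.002]
contact_force: [-0.2, -0.6, 0.6]
opening: 0.0513
grip_force: 0.0
518 zmax 0.0525 uv 324.2683397683398 241.77992277992277 xy [ 0.4229 -0.1467] cloud [ 0.4229 -0.1467  0.0499] d(mm) [-5.1 -1.3]
tcp [ 0.428  -0.1454  0.1578]
```

```bash
python3 -m pendant '[0,0,0,-0.015,0.003,0,0.6, 0,0,0,-0.015,0.003,0.15,0.6, 0,0,0,-0.015,0.003,0.3,0.6, 0,0,0,-0.015,0.003,0.41,0.6, 0,0,0,-0.015,0.003,0.454,0.6, 0,0,0,-0.015,0.003,0.454,0.6, 0,0,0,-0.015,0.003,0.454,0, 0,0,0,-0.015,0.003,0.454,0, 0,0,0,-0.015,0.003,0.454,0, 0,0,0,-0.015,0.003,0.454,0, 0,0,0,-0.015,0.003,0.454,0]' 50
```

```text
t: 14.85
tool_pos: [0.424, -0.1469, 0.0228]
tool_rot: [3.14, 0.001, 0.005]
contact_force: [0.5, 0.6, 7.0]
opening: 0.0162
grip_force: 48.9
```

```bash
python3 -m pendant '[0,0,0,0,0,-0.1,0, 0,0,0,0,0,-0.25,0, 0,0,0,0,0,-0.38,0, 0,0,0,0.15,-0.15,-0.38,0, 0,0,0,0.3,-0.3,-0.38,0, 0,0,0,0.43,-0.45,-0.38,0, 0,0,0,0.56,-0.6,-0.38,0, 0,0,0,0.69,-0.75,-0.38,0, 0,0,0,0.75,-0.9,-0.38,0, 0,0,0,0.755,-1,-0.38,0, 0,0,0,0.755,-1,-0.38,0, 0,0,0,0.755,-1,-0.38,0]' 50; python3 look.py w5 .642 -.07 .055 .066
```

```text
t: 16.35
tool_pos: [0.6485, 0.1534, 0.1346]
tool_rot: [3.141, 0.001, -0.001]
contact_force: [-0.6, 0.6, -0.7]
opening: 0.0161
grip_force: 49.0
tcp [0.6486 0.153  0.1348]
```

View pics/w5.png

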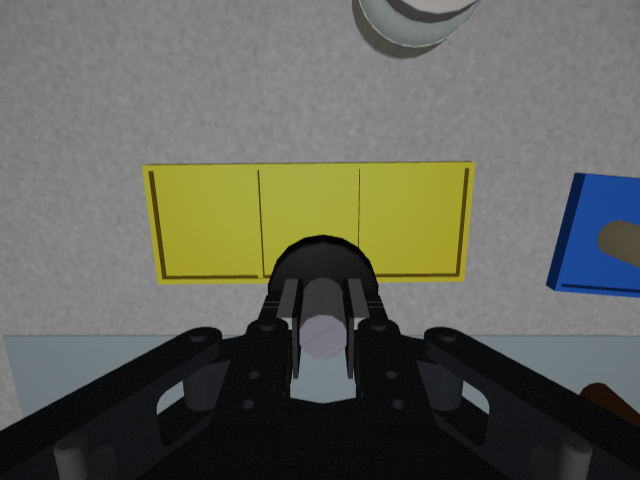

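The black wheel is held upright above the yellow tray, whose middle bay is at about (310,220). The cream cone is standing in the blue bay at (625,243). I'll lower the wheel.

```bash
python3 -m pendant '[0,0,0,0.008,-0.034,0,0, 0,0,0,0.008,-0.034,0.15,0, 0,0,0,0.008,-0.034,0.26,0, 0,0,0,0.008,-0.034,0.32,0, 0,0,0,0.008,-0.034,0.345,0, 0,0,0,0.008,-0.034,0.356,0, 0,0,0,0.008,-0.034,0.356,0]' 50
```

```text
t: 17.27
tool_pos: [0.6522, 0.1643, 0.0295]
tool_rot: [-3.141, -0.001, -0.003]
contact_force: [-0.4, 0.4, -1.0]
opening: 0.0166
grip_force: 49.0
```

```bash
python3 -m pendant '[0,0,0,0,0,0.006,0, 0,0,0,0,0,0.006,0, 0,0,0,0,0,0.006,0.45, 0,0,0,0,0,0.006,0.45, 0,0,0,0,0,0.006,0.45, 0,0,0,0,0,-0.1,0.45, 0,0,0,0,0,-0.25,0.45, 0,0,0,0,0,-0.42,0.5, 0,0,0,-0.2,0.1,-0.42,0.5, 0,0,0,-0.4,0.2,-0.42,0.6, 0,0,0,-0.51,0.27,-0.42,0.6, 0,0,0,-0.51,0.27,-0.42,0.6]' 40; python3 -m pendant '[0,0,0,0,0,0,0.6,0,0,0,0,0,0,0.6]'; python3 look.py w6 .499 .083 .058 .065
```

```text
t: 18.77
tool_pos: [0.4955, 0.0821, 0.1532]
tool_rot: [3.141, -0.002, -0.002]
contact_force: [-0.2, 0.6, 0.3]
opening: 0.0511
grip_force: 0.0
t: 19.02
tool_pos: [0.4995, 0.0834, 0.1549]
tool_rot: [-3.141, -0.002, -0.002]
contact_force: [0.7, -0.2, 0.1]
opening: 0.0514
grip_force: 0.0
222 zmax 0.0735 uv 321.9549549549549 241.93243243243242 xy [0.4996 0.0839] cloud [0.4997 0.0838 0.0653] d(mm) [0.2 0.4]
tcp [0.4994 0.0834 0.1547]
```

```bash
python3 -m pendant '[0,0,0,0,-0.002,0.12,0.6, 0,0,0,0,-0.002,0.28,0.6, 0,0,0,0,-0.002,0.4,0.6, 0,0,0,0,-0.002,0.445,0.6, 0,0,0,0,-0.002,0.464,0.6, 0,0,0,0,-0.002,0.464,0.6, 0,0,0,0,-0.002,0.464,0, 0,0,0,0,-0.002,0.464,0, 0,0,0,0,-0.002,0.464,0, 0,0,0,0,-0.002,0.464,0, 0,0,0,0,-0.002,0.464,0]' 60
```

```text
t: 20.45
tool_pos: [0.4997, 0.0838, 0.0166]
tool_rot: [-3.141, -0.001, -0.004]
contact_force: [-1.0, 0.8, 5.7]
opening: 0.02
grip_force: 58.6
```

```bash
python3 -m pendant '[0,0,0,0,0,-0.1,0, 0,0,0,0,0,-0.25,0, 0,0,0,0,0,-0.35,0, 0,0,0,0.2,-0.01,-0.35,0, 0,0,0,0.38,-0.01,-0.35,0, 0,0,0,0.48,-0.01,-0.35,0, 0,0,0,0.51,-0.01,-0.35,0, 0,0,0,0.51,-0.01,-0.35,0, 0,0,0,0.51,-0.01,-0.35,0]' 60; python3 look.py w7 .653 .163 .043 .054
```

```text
t: 21.58
tool_pos: [0.65, 0.0868, 0.1196]
tool_rot: [3.142, 0.001, -0.002]
contact_force: [0.6, 0.8, -1.5]
opening: 0.0205
grip_force: 58.7
873 zmax 0.0562 uv 194.13745704467354 250.92096219931273 xy [0.6513 0.1625] cloud [0.651  0.1629 0.0529] d(mm) [ 1.2 75.6]
tcp [0.6501 0.0869 0.1198]
```

View pics/w7.png

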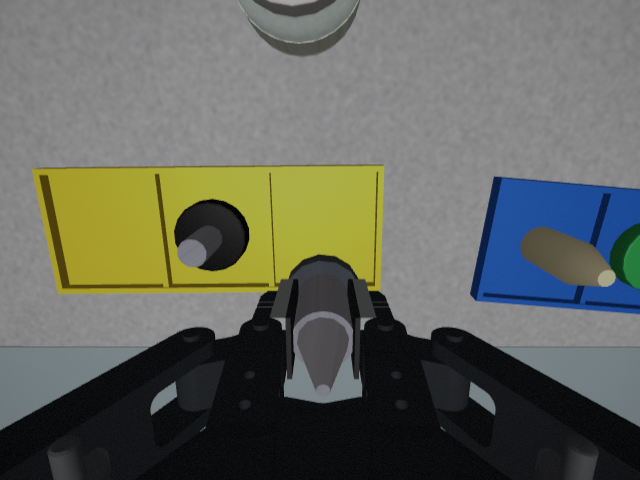

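The black wheel is seated in the middle bay at (212,235), the cream cone stands in the blue bay at (565,255), and the spindle is held upright. I'll lower the spindle into the right bay.

```bash
python3 -m pendant '[0,0,0,0.006,0,0.1,0, 0,0,0,0.006,0,0.2,0, 0,0,0,0.006,0,0.28,0, 0,0,0,0.006,0,0.315,0, 0,0,0,0.006,0,0.327,0, 0,0,0,0.006,0,0.327,0, 0,0,0,0.006,0,0.327,0]' 60
```

```text
t: 22.5
tool_pos: [0.654, 0.0868, 0.0233]
tool_rot: [-3.142, -0.001, -0.004]
contact_force: [-0.1, -0.2, -1.7]
opening: 0.0204
grip_force: 58.7
```

```bash
python3 -m pendant '[0,0,0,0,0,0.006,0, 0,0,0,0,0,0.006,0, 0,0,0,0,0,0.006,0.45, 0,0,0,0,0,0.006,0.45, 0,0,0,0,0,0.006,0.45, 0,0,0,0,0,-0.1,0.45, 0,0,0,0,0,-0.25,0.45, 0,0,0,0,0,-0.42,0.5, 0,0,0,-0.2,-0.05,-0.42,0.5, 0,0,0,-0.4,-0.1,-0.42,0.6, 0,0,0,-0.6,-0.15,-0.42,0.6, 0,0,0,-0.78,-0.216,-0.42,0.6]' 40; python3 -m pendant '[0,0,-0.3,0,0,0,0.6, 0,0,-0.6,0,0,0,0.6, 0,0,-0.92,0,0,0,0.6, 0,0,-0.92,0,0,0,0.6]'; python3 -c "
from h import *
o=telemetry.get_obs();print(o['q'],np.degrees(yaw()[0]))"
```

```text
t: 24.0
tool_pos: [0.4171, 0.1516, 0.1478]
tool_rot: [-3.141, 0.0, -0.0]
contact_force: [-1.1, 0.2, 0.1]
opening: 0.051
grip_force: 0.0
t: 24.5
tool_pos: [0.419, 0.1514, 0.1481]
tool_rot: [3.051, 0.747, 0.001]
contact_force: [-0.5, 0.4, 0.2]
opening: 0.0507
grip_force: 0.0
[ 1.79444744e-01 -3.34935642e-01  2.10260833e+00 -1.49103825e-06
  1.37359268e+00  1.26976448e+00] 27.529298560639592
```

```bash
python3 -m pendant '[0,0,-0.3,0,0,0,0.6, 0,0,-0.6,0,0,0,0.6, 0,0,-0.92,0,0,0,0.6, 0,0,-0.92,0,0,0,0.6]';python3 -m pendant '[0,0,-0.3,0,0,0,0.6, 0,0,-0.6,0,0,0,0.6, 0,0,-0.9,0,0,0,0.6, 0,0,-0.91,0,0,0,0.6, 0,0,-0.91,0,0,0,0.6]'; python3 look.py w8 .42 .1516 .055 .062; python3 - <<'E'
from h import *
d=dict(np.load("w.npz")); W=cloud(d); z=W[...,2]
m=(np.hypot(W[...,0]-.42,W[...,1]-.1516)<.045)&(z>.034)&(z<.045)
v,u=np.nonzero(m); r=cv2.minAreaRect((ray(d,np.c_[u,v],.038)*1000).astype(np.float32))
y,R=yaw(); p=telemetry.get_obs()["tool_pos"]; g=np.array([*r[0],38])/1e3
print(r,"yaw",np.degrees(y),"tool shift/0.3",(R.T@(g-p)/.3).round(3))
E
```

```text
t: 25.0
tool_pos: [0.4191, 0.1514, 0.1479]
tool_rot: [-2.787, -1.45, -0.0]
contact_force: [-0.6, 1.0, 0.2]
opening: 0.0512
grip_force: 0.0
t: 25.62
tool_pos: [0.4191, 0.1514, 0.1479]
tool_rot: [-2.365, -2.067, -0.0]
contact_force: [0.2, -0.6, -0.4]
opening: 0.0514
grip_force: 0.0
tcp [0.4191 0.1514 0.1479]
((418.5437927246094, 152.3210906982422), (56.01472473144531, 28.166738510131836), 82.52645111083984) yaw 82.35725367662833 tool shift/0.3 [ 0.003 -0.002  0.366]
```

View pics/w8.png

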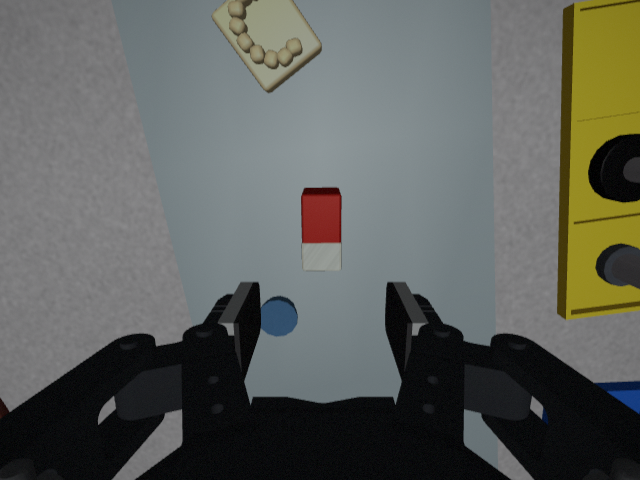

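The bar at (322,230) is centred and square between the fingers, and the spindle stands in its bay. I'll grip the bar.

```bash
python3 -m pendant '[0,0,0,0.002,-0.001,0.12,0.6, 0,0,0,0.002,-0.001,0.28,0.6, 0,0,0,0.002,-0.001,0.39,0.6, 0,0,0,0.002,-0.001,0.43,0.6, 0,0,0,0.002,-0.001,0.446,0.6, 0,0,0,0.002,-0.001,0.446,0.6, 0,0,0,0.002,-0.001,0.446,0, 0,0,0,0.002,-0.001,0.446,0, 0,0,0,0.002,-0.001,0.446,0, 0,0,0,0.002,-0.001,0.446,0, 0,0,0,0.002,-0.001,0.446,0]' 50; python3 -m pendant '[0,0,0,0,0,-0.1,0, 0,0,0,0,0,-0.2,0, 0,0,0,0,0,-0.3,0, 0,0,0,0,0,-0.36,0, 0,0,0,0,0,-0.36,0]'; python3 - <<'E'
from h import *
y,R=yaw(); p=telemetry.get_obs()["tool_pos"]
print("tool shift/0.3",(R.T@(np.array([.652,.2406,.018])-p)/.3).round(3))
E
```

```text
t: 27.05
tool_pos: [0.4203, 0.1523, 0.0156]
tool_rot: [2.36, 2.071, 0.004]
contact_force: [-0.6, 0.1, 5.1]
opening: 0.0271
grip_force: 50.7
t: 27.68
tool_pos: [0.4197, 0.1522, 0.1232]
tool_rot: [2.36, 2.071, 0.004]
contact_force: [-0.4, 0.4, -2.0]
opening: 0.0268
grip_force: 49.9
tool shift/0.3 [0.393 0.729 0.353]
```

```bash
python3 -m pendant '[0,0,-0.1,0.08,0.15,0,0, 0,0,-0.2,0.16,0.3,0,0, 0,0,-0.27,0.24,0.45,0,0, 0,0,-0.27,0.31,0.58,0,0, 0,0,-0.27,0.37,0.68,0,0, 0,0,-0.27,0.393,0.729,0,0, 0,0,-0.27,0.393,0.729,0,0, 0,0,-0.27,0.393,0.729,0,0]' 50; python3 look.py w9 .652 .087 .058 .069; python3 - <<'E'
from h import *
y,R=yaw(); p=telemetry.get_obs()["tool_pos"]
print(np.degrees(y),"tool shift/0.3",(R.T@(np.array([.652,.2406,.0205])-p)/.3).round(3))
E
```

```text
t: 28.68
tool_pos: [0.6497, 0.2402, 0.1204]
tool_rot: [-2.208, -2.233, 0.004]
contact_force: [0.1, 1.2, -0.6]
opening: 0.0273
grip_force: 49.9
tcp [0.6498 0.2402 0.1209]
90.63589073659773 tool shift/0.3 [0.002 0.008 0.335]
```

View pics/w9.png

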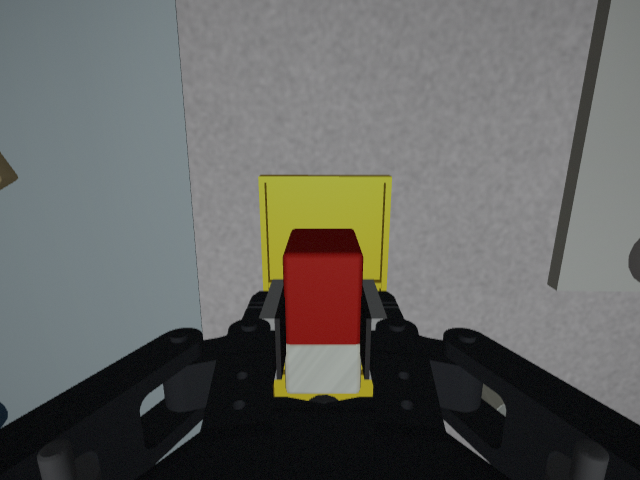

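The bar is held square over the free yellow end bay at (322,230). I'll lower it.

```bash
python3 -m pendant '[0,0,0,0.002,0.006,0.1,0, 0,0,0,0.002,0.006,0.2,0, 0,0,0,0.002,0.006,0.28,0, 0,0,0,0.002,0.006,0.32,0, 0,0,0,0.002,0.006,0.332,0, 0,0,0,0.002,0.006,0.332,0, 0,0,0,0.002,0.006,0.332,0]' 50
```

```text
t: 29.6
tool_pos: [0.6538, 0.2414, 0.024]
tool_rot: [2.208, 2.233, 0.003]
contact_force: [-0.4, 0.2, -1.3]
opening: 0.027
grip_force: 49.9
```

```bash
python3 -m pendant '[0,0,0,0,0,0.006,0, 0,0,0,0,0,0.012,0, 0,0,0,0,0,0.012,0, 0,0,0,0,0,0.012,0]' 50
```

```text
t: 30.1
tool_pos: [0.6533, 0.2413, 0.0197]
tool_rot: [2.209, 2.233, 0.002]
contact_force: [-1.1, 0.6, 3.9]
opening: 0.0271
grip_force: 50.3
```

```bash
python3 -m pendant '[0,0,0,0,0,0,0.5, 0,0,0,0,0,0,0.5, 0,0,0,0,0,0,0.5, 0,0,0,0,0,-0.1,0.5, 0,0,0,0,0,-0.25,0.5, 0,0,0,0,0,-0.45,0.5, 0,0,0,0,0,-0.6,0.5, 0,0,0,0.2,-0.2,-0.7,0.5, 0,0,0,0.4,-0.4,-0.7,0.5, 0,0,0,0.6,-0.6,-0.7,0.5, 0,0,0,0.8,-0.6,-0.7,0.5, 0,0,0,0.8,-0.6,-0.7,0.5]'; python3 - <<'E'
from h import *
d=optics.get_image("top"); s=optics.get_image("side")
cv2.imwrite("pics/end.png",np.vstack([cv2.resize(d["image"][140:400,90:570],(800,433)),s["image"][150:317,:][:, :640].repeat(1,0) if 0 else cv2.resize(s["image"][150:400,180:580],(800,500))[:167]])[:,:,::-1])
cv2.imwrite("pics/end_side.png",s["image"][:,:,::-1])
W=cloud(d); z=W[...,2]
for n,x,y,h in [("green",.636,-.146,.045),("cream",.642,-.069,.058),("black",.653,.164,.045),("spindle",.653,.087,.06),("bar",.652,.241,.036),("orange",.496,-.227,.043),("brown",.498,-.083,.055)]:
    m=(np.hypot(W[...,0]-x,W[...,1]-y)<.03)&(z>h); print(n,m.sum(),W[m].mean(0).round(4),np.nanmax(z[m]).round(3))
E
```

```text
t: 31.6
tool_pos: [0.4688, 0.4807, 0.2292]
tool_rot: [2.209, 2.234, 0.001]
contact_force: [0.6, -0.2, -0.2]
opening: 0.0426
grip_force: 0.0
green 85 [ 0.6357 -0.146   0.0531] 0.057
cream 86 [ 0.641  -0.0696  0.0653] 0.073
black 84 [0.6508 0.1638 0.0534] 0.059
spindle 36 [0.6522 0.0858 0.0683] 0.08
bar 470 [0.6545 0.2395 0.0422] 0.048
orange 86 [ 0.4958 -0.2275  0.0491] 0.054
brown 80 [ 0.4979 -0.0832  0.0617] 0.069
```

View pics/end.png

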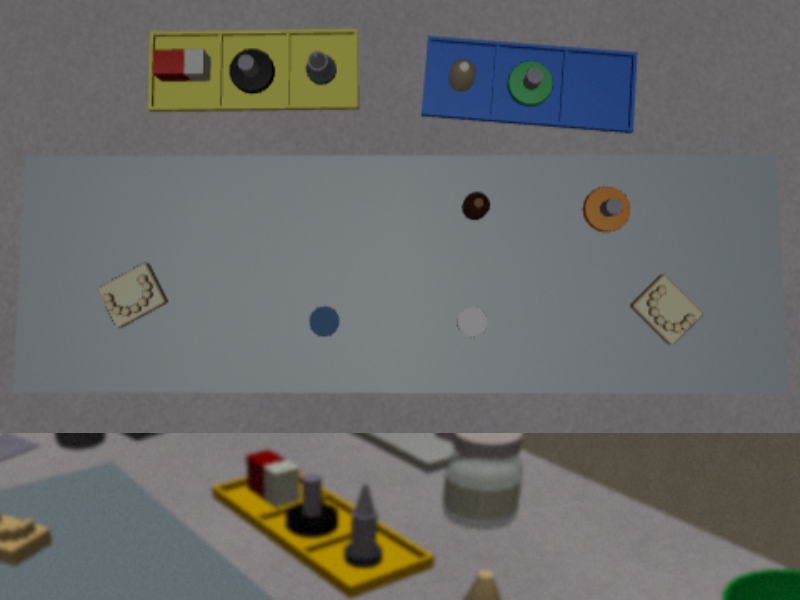

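View pics/end_side.png

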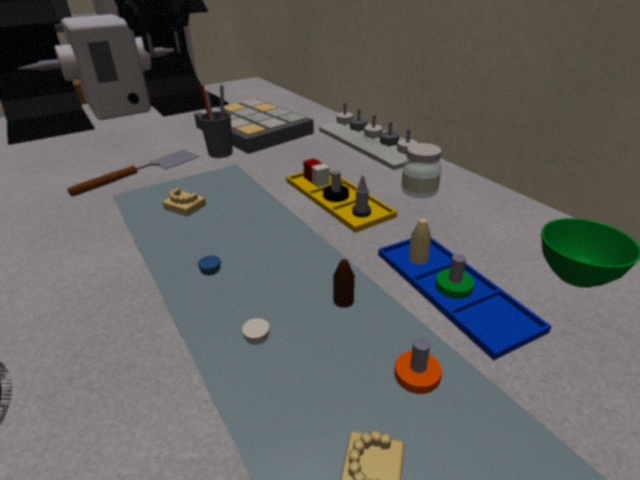

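All five pieces stand in their bays: bar, black wheel and spindle in yellow, cream cone and green wheel in blue. Their tops sit about 4 mm higher than on the bench, as the tray floor requires, and the spares have not moved.

```bash
python3 -c "
from station import ctrl
print(ctrl.finish_job())"
```

```text
the job is handed in; nothing more can be done
None
```

Both polishing kits are made up, with every piece upright and flat in its bay and both spares untouched; I handed the job in at about 32 s on the robot's clock, and no verdict came back.

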